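# Tip the last pegs out of the peg caddy

## Task

Pick up the small grey peg caddy by its handle and tip it, by no more than a quarter turn, over the big ceramic dish so that its front flap swings open and both clothes pegs slide out into the dish. Then stand the caddy back upright on the shelf, clear of the dish, and let go of it.

Things in the scene. Friction and masses are not known exactly. Their poses are not given: they have to be found in the camera images.
- caddy_grip (a point): Peg caddy, loose grey box, 110 (x) x 50 (y) x 56 mm (z up), 106 high with its loop handle, 240 g. Point: centre of the handle's flat bar, over the box's middle, 94 mm above the underside; bar 12 thick along x, 56 along y, 24 tall, gap below: pinch it along x. The -x end, facing roughly to the robot's right (-y), is the flap: 50 x 50 mm, hinged at the top 55 mm from the middle, shuts by its weight.
- dish: Big round white ceramic dish, loose, 750 g: 190 mm across the rim, 160 mm across the foot, 45 mm high, wall 5 mm, floor 6 mm thick. Origin: centre of its underside, z up. (The small saucer with soap and the open-topped grey tote with a handle, which has no flap, are not part of the job.)
- peg_1_centre (a point): Wooden clothes peg, 72 x 12 x 10 mm, 12 g, long axis its x; point at its centre. Starts lying inside the caddy along the caddy's x, on its 4 mm thick floor. It slides out when the caddy's -x end is tipped down: it starts to slide at 15 to 25 degrees, 40 to 60 degrees empties the caddy, the flap swinging out freely ahead of it.
- peg_2_centre (a point): The second, identical clothes peg, beside the first inside the caddy; point at its centre.

How it is judged:
By the outcome, as a careful person would: the job done as asked, in the order asked, and still so for the second after the job is handed in, with the robot touching nothing.
It also fails if it takes over 54 s, if anything falls off the work surface, if the arm or the gripper's body presses on something with over 40 N, if the wrist force passes 120 N, or if a joint passes its speed limit or range.

## Robot

A 6-joint arm with a two-finger parallel gripper is mounted at the origin on the work surface. World frame = base frame: x ahead of the robot, y to its left, z up, the work surface at z = 0. Lengths are in m, angles in rad, forces in N, time in s.
With the tool pointing down it reaches from about 0.3 to 0.875 m from the base axis. Payload 6.4 kg.
Tool frame: the origin (TCP) lies on the front face of the gripper's body, between the roots of the fingers; the fingertips stand 73 mm ahead of it and the grasp point (between the pads) lies ctrl.pinch_z ahead of it (ctrl.pinch_z is the distance from the TCP to the grasp point, in m); z points along the fingers, x is the direction in which the jaws open and shut, and the axes are right-handed (so a half turn about z gives the same grasp; the last joint's range is limited). The gripper opens to 85 mm and grips with 20 to 120 N. Pads are 22 mm wide; open, the fingers measure 114 mm over their backs; the gripper's body (76 mm by 85 mm) begins 54 mm behind the grasp point. The pads swing forward as they close: fully open they stand 13 mm farther back than shut.
Start: joints at [-1.389, 0.181, 1.607, -0, 1.354, -0.206], TCP at [0.217, -0.532, 0.304] pointing down, gripper open.
Joint ranges: [-2.99, 2.99], [-0.89, 2.07], [0.3, 2.58], [-1.14, 4.28], [0, 2.63], [-3.12, 3.12]. Speed limits (rad/s): [2.57, 2.57, 3.01, 3.14, 3.14, 3.14].

## Interface

Orientations are given as a unit quaternion [w, x, y, z].
In Python, from bench import ctrl gives the robot as it stands.
- The arm moves only by the tool move_arm, never from a script. Its argument "rows" is text: rows parted by semicolons, each of 7 numbers parted by spaces: the shift along the tool's x, y, z in cm, then the turn, a rotation vector about the tool's x, y, z in degrees, then the opening, from 0 (shut) to 1 (fully open). In form: x y z rx ry rz grip; .... A call has 1 to 20 rows; each row shifts and turns the commanded pose from where the row before left it, along the tool's axes as they then stand; what a row does not reach is not made up. A row lasts 1/10 s, in which the tool goes at most 50 mm and 8.59 degrees, less where a joint would pass 70% of its speed; a pose out of reach is approached as far as the arm can. A call with a gripper value outside its range is refused whole. The fingers move at their own pace and stop on an object; the grip force is fixed at half the most. Time passes only in rows, so rows that do not move let the fingers close. It gives the time, the measured TCP pose, the force and the opening at its end, in the units of the state.
- ctrl.get_obs(): the state, without advancing time (a new reading comes with each control period).
- ctrl.camera(name): name is "scene" or "top" or "wrist"; returns a dict with "color" (400x640x3 uint8, blue, green, red), "fx", "fy", "cx", "cy" (pixels), "k1" (the pictures are not rectified: a ray, as slopes to the right and down, at radius r is drawn at 1 + k1 r^2 times it, then the intrinsics apply), "rvec" (rotation vector, rad) and "tvec" (3), from world to camera coordinates, as OpenCV has them. Camera axes: x right, y down, z forward; pixel columns grow to the right and rows downward; lengths in m; the calibration is good to about 2 mm. A picture is of the moment at which its call begins. There is no depth.
- ctrl.hand_in(): hands the job in, once; it reports no verdict.
Trained networks look in the newest picture that a camera, given by its name, has taken for a name from the list of things; names that differ only in an ending like _2 or _b are one class to them, and where a whole thing is asked for, a point or a joint stands for the part that bears it (a point fixed in the world has none). Each returns a list of dicts, best first, with "confidence" (0 to 1); they miss things now and then, are a little off and sometimes report something else, mostly with a low value. They report only what shows in the picture. A call takes as long as a camera call.
- ctrl.look_for(camera, query): "bbox" ([left, top, right, bottom] in pixels, round what is visible of it).
- ctrl.trace(camera, query): "region" (400x640 bool, what is visible of it) and "bbox" ([left, top, right, bottom] in pixels, round what is visible of it).
The state is a dict: "time_s": time; "q": joint angles; "dq": joint speeds; "joint_efforts": joint torques, N m; "eef_pos": TCP position; "eef_rot": TCP orientation; "wrist_force": force on the tool from outside, world axes, zero at the start; "torque": the same for the moment, N m; "opening": opening from 0.0 (shut) to 1.0 (fully open).
Only numpy, scipy, OpenCV 4.12 (cv2) and the standard library are available. Lean on these libraries where they do the work, as an engineer would, in place of code of your own. Each camera call takes 0.05 s, during which the arm holds its last target.

## Working session

There is one attempt and no reset: what is moved stays moved. The work goes in short steps, Python scripts to look and compute and a tool call to move; the robot and the scene stay as the last step left them, time stands still between calls to the robot, and variables do not carry over. Pictures are saved under pics/ and viewed, and the job is handed in when it is done.

Besides the shell and the picture viewer there is one more tool, called after "Emit:" as a command line: name --argument value ..., lists and objects as JSON in quotes. move_arm: Moves the arm, as the interface text tells. Its arguments: {"type":"object","properties":{"rows":{"type":"string"}},"required":["rows"]}

```bash
ls; mkdir -p pics; python3 - <<'E'
from bench import ctrl
import cv2
print(ctrl.pinch_z, ctrl.get_obs())
for n in ["scene","top","wrist"]:
    c=ctrl.camera(n); cv2.imwrite(f"pics/{n}0.png",c["color"])
    print(n,{k:v for k,v in c.items() if k!="color"})
    for q in ["caddy_grip","dish","peg_1_centre"]:
        print(q,[(d["bbox"],round(d["confidence"],2)) for d in ctrl.look_for(n,q)])
E
```

```text
pics
0.0539 {'time_s': 0.0, 'q': array([-1.38930067e+00,  1.81519762e-01,  1.60800914e+00, -1.13428416e-05,
        1.35382826e+00, -2.06314498e-01]), 'dq': array([ 1.21326953e-03,  4.67388925e-05, -3.59565750e-04, -1.75059588e-03,
       -1.43826363e-03,  3.61135601e-04]), 'joint_efforts': array([ 6.50009606e-04, -4.44874263e+01, -3.51335764e+01, -3.36770217e-04,
        8.93878983e-03,  3.33918092e-05]), 'eef_pos': array([ 0.21736881, -0.53186018,  0.30299547]), 'eef_rot': array([-6.27673842e-04,  8.30109418e-01, -5.57599834e-01, -6.20021501e-04]), 'wrist_force': array([-0.31225653,  0.56557969, -0.33961681]), 'torque': array([-0.00323042,  0.01957221, -0.03358571]), 'opening': 0.9982934858896099}
scene {'fx': 405.1499440296193, 'fy': 405.1499440296193, 'cx': 316.6237417585151, 'cy': 198.10650708685952, 'k1': 0.00067293374512936, 'rvec': array([ 1.64579827,  1.79436481, -0.83074879]), 'tvec': array([ 0.05469531, -0.27374957,  1.40895986])}
caddy_grip [([404.5, 197.2, 462.3, 245.5], 0.55)]
dish [([189.6, 178.0, 260.1, 239.1], 0.92)]
peg_1_centre []
top {'fx': 519.4824447165022, 'fy': 519.4824447165022, 'cx': 315.03766445254007, 'cy': 201.7921438998539, 'k1': -0.1646372921453164, 'rvec': array([ 2.20096896, -2.17717622,  0.04076002]), 'tvec': array([2.33552595e-04, 5.09925557e-01, 1.01767559e+00])}
caddy_grip [([147.6, 166.5, 217.3, 202.1], 0.81)]
dish [([393.6, 155.0, 490.6, 250.1], 0.95)]
peg_1_centre []
wrist {'fx': 277.06851313555904, 'fy': 277.06851313555904, 'cx': 314.93107801267354, 'cy': 205.43571710208764, 'k1': 0.007715371197935711, 'rvec': array([-2.41499379,  1.62211735,  0.22220692]), 'tvec': array([-0.57437702, -0.03654401,  0.37815036])}
caddy_grip []
dish []
peg_1_centre []
```

View pics/scene0.png

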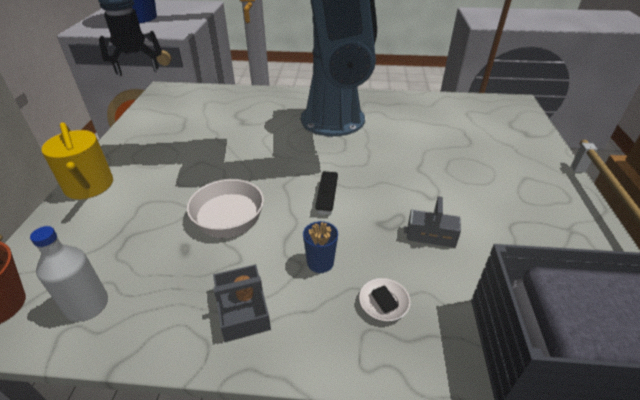

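View pics/top0.png

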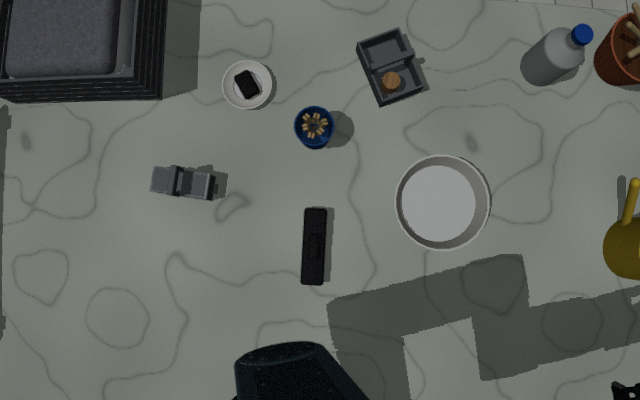

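View pics/wrist0.png

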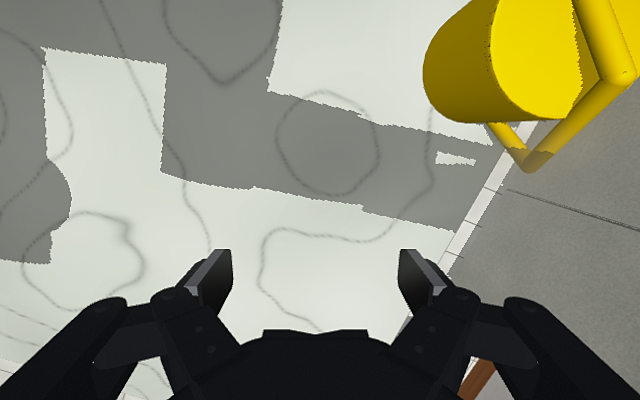

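Scene and top agree on the caddy: grey box with a loop handle at top px (183,183) and scene px (433,225). The dish is at top px (442,202). Lying between them are a dark slab at (313,246) and a blue cup at (315,127). Next I'll measure from crops.

```bash
cat > h.py <<'E'
import numpy as np, cv2
from scipy.spatial.transform import Rotation as R
from scipy.optimize import least_squares
def par(c): 
    return R.from_rotvec(c["rvec"]).as_matrix(), np.array(c["tvec"])
def proj(c,P):
    Rm,t=par(c); q=np.atleast_2d(P)@Rm.T+t; s=q[:,:2]/q[:,2:]
    s=s*(1+c["k1"]*(s**2).sum(1,keepdims=True))
    return s*[c["fx"],c["fy"]]+[c["cx"],c["cy"]]
def ray(c,uv):
    d=(np.array(uv,float)-[c["cx"],c["cy"]])/[c["fx"],c["fy"]]; s=d.copy()
    for _ in range(20): s=d/(1+c["k1"]*(s@s))
    Rm,t=par(c); v=Rm.T@np.r_[s,1]; return -Rm.T@t, v/np.linalg.norm(v)
def onplane(c,uv,z):
    o,v=ray(c,uv); return o+v*(z-o[2])/v[2]
def tri(obs):
    A=np.zeros((3,3));b=np.zeros(3)
    rs=[ray(c,uv) for c,uv in obs]
    for o,v in rs:
        M=np.eye(3)-np.outer(v,v);A+=M;b+=M@o
    p=np.linalg.solve(A,b)
    return p,[np.linalg.norm((np.eye(3)-np.outer(v,v))@(p-o)) for o,v in rs]
def qmat(q): return R.from_quat(np.r_[q[1:],q[0]]).as_matrix()
E
python3 - <<'E'
from bench import ctrl
from h import *
import pickle
C={}
for n in ["scene","top"]:
    c=C[n]=ctrl.camera(n)
    for q in ["caddy_grip","dish"]:
        r=ctrl.trace(n,q); c[q]=r[0]["region"]; print(n,q,[(d["bbox"],d["confidence"]) for d in r])
pickle.dump(C,open("C.pkl","wb"))
def crop(c,x0,y0,w,h,k): return cv2.resize(c["color"][y0:y0+h,x0:x0+w],None,fx=k,fy=k,interpolation=cv2.INTER_CUBIC)
a=crop(C["top"],135,150,100,70,7);cv2.imwrite("pics/ct.png",a)
a=crop(C["scene"],390,185,90,70,8);cv2.imwrite("pics/cs.png",a)
# dish: fit circle center with outer contour of rim z=.045, R=.095
def sil(c,pts): # convex hull pts
    return cv2.convexHull(proj(c,pts).astype(np.float32))
th=np.linspace(0,2*np.pi,120)
def dishpts(x,y): return np.vstack([np.c_[x+.095*np.cos(th),y+.095*np.sin(th),0*th+.045],np.c_[x+.08*np.cos(th),y+.08*np.sin(th),0*th]])
def stats(m):
    ys,xs=np.nonzero(m); return np.r_[xs.mean(),ys.mean()]
def render(c,pts):
    m=np.zeros((400,640),np.uint8);cv2.fillConvexPoly(m,np.round(sil(c,pts)*16).astype(np.int32),1,shift=4);return m>0
for names in (["scene"],["top"],["scene","top"]):
    f=lambda p:np.concatenate([stats(render(C[n],dishpts(*p)))-stats(C[n]["dish"]) for n in names])
    s=least_squares(f,[.5,-.25],diff_step=1e-2);
    print(names,s.x,f(s.x),[ (render(C[n],dishpts(*s.x))&C[n]["dish"]).sum()/(render(C[n],dishpts(*s.x))|C[n]["dish"]).sum() for n in C])
E
```

```text
scene caddy_grip [([404.7, 193.4, 460.5, 247.9], 0.94)]
scene dish [([188.3, 178.7, 261.5, 239.5], 0.88)]
top caddy_grip [([146.9, 169.0, 215.7, 199.4], 0.84)]
top dish [([392.7, 153.4, 491.7, 250.6], 0.58)]
['scene'] [ 0.51097719 -0.23899133] [0.00293091 0.00267915] [np.float64(0.9764898851831602), np.float64(0.9643046007403491)]
['top'] [ 0.51011184 -0.2405299 ] [-0.00159732 -0.00930743] [np.float64(0.9727297518407417), np.float64(0.9669137109581789)]
['scene', 'top'] [ 0.51015397 -0.24010194] [-0.33454391 -0.22184076 -0.24346621 -0.04384286] [np.float64(0.9770429078983329), np.float64(0.9665343915343916)]
```

```bash
sleep 1
```

```text
(no output)
```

View pics/ct.png

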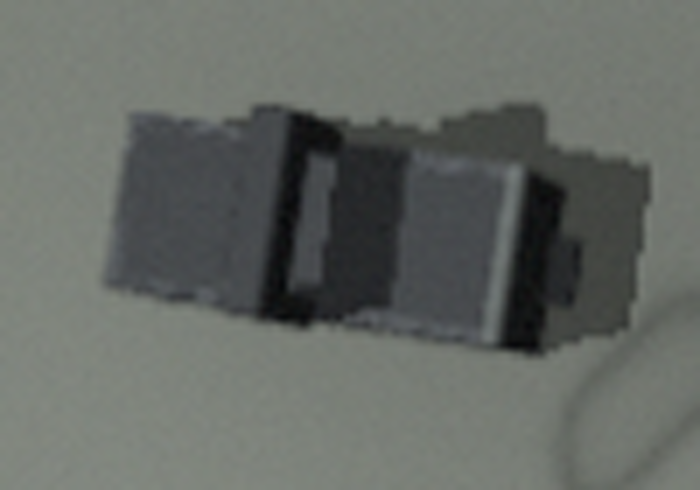

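View pics/cs.png

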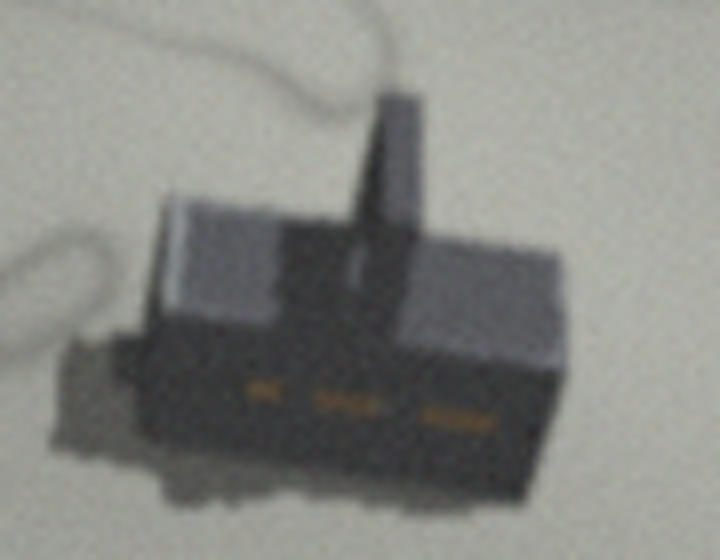

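```bash
python3 - <<'E'
from h import *
import pickle
C=pickle.load(open("C.pkl","rb"))
T,S=C["top"],C["scene"]
ft=lambda x,y:np.array([135+(x+.5)/7-.5,150+(y+.5)/7-.5])
fs=lambda x,y:np.array([390+(x+.5)/8-.5,185+(y+.5)/8-.5])
L=[(T,ft(130,112),(55,-25,56)),(T,ft(107,288),(55,25,56)),(T,ft(526,165),(-55,-25,56)),(T,ft(497,345),(-55,25,56)),
(T,ft(254,106),(6,-28,106)),(T,ft(292,108),(-6,-28,106)),
(S,fs(170,195),(-55,25,56)),(S,fs(163,322),(-55,-25,56)),(S,fs(565,370),(55,-25,56)),(S,fs(560,255),(55,25,56)),(S,fs(525,502),(55,-25,0)),(S,fs(145,440),(-55,-25,0))]
def W(p,P):
    c,s=np.cos(p[2]),np.sin(p[2]);P=np.array(P)/1000
    return np.array([p[0]+c*P[0]-s*P[1],p[1]+s*P[0]+c*P[1],P[2]+p[3]])
f=lambda p:np.concatenate([proj(c,W(p,P))[0]-uv for c,uv,P in L])
s=least_squares(f,[.5,.25,1.4,0],loss="soft_l1");print(s.x,np.degrees(s.x[2]));print(f(s.x).reshape(-1,2).round(1))
# independent triangulation of box top corners and handle top
for i,j in [(0,8),(1,9),(2,7),(3,6)]:
    print(L[i][2],tri([(T,L[i][1]),(S,L[j][1])]), W(s.x,L[i][2]))
print("handle -x,-y top / +x",tri([(T,ft(292,108)),(S,fs(380,160))])) 
for c,n in((T,"top"),(S,"scene")):
    im=c["color"].copy();k=5
    im=cv2.resize(im,None,fx=k,fy=k,interpolation=cv2.INTER_CUBIC)
    for lo,hi in [((-55,-25,0),(55,25,56)),((-6,-28,82),(6,28,106))]:
        V=[[ (lo,hi)[a][0],(lo,hi)[b][1],(lo,hi)[d][2]] for a in(0,1) for b in(0,1) for d in(0,1)]
        U=[proj(c,W(s.x,v))[0]*k+k/2-.5 for v in V]
        for i in range(8):
            for b in(1,2,4):
                if not i&b: cv2.line(im,tuple(np.int32(U[i])),tuple(np.int32(U[i|b])),(0,255,0),1)
    o=proj(c,W(s.x,(0,0,50)))[0]*k
    cv2.imwrite(f"pics/fit_{n}.png",im[int(o[1])-200:int(o[1])+200,int(o[0])-260:int(o[0])+260])
E
```

```text
[ 5.43163524e-01  2.69501321e-01  1.44369415e+00 -1.62800404e-04] 82.7175818479223
[[ 0.4  0.1]
 [-0.2  0.3]
 [-1.6 -0.1]
 [-1.3 -0.1]
 [-0.4 -0.5]
 [ 0.4  0.1]
 [ 0.4  0.5]
 [ 0.3 -1.2]
 [-0.5 -0.1]
 [-0.9 -0.5]
 [-0.8  0.3]
 [-0.8  0.9]]
(55, -25, 56) (array([0.57511917, 0.32179397, 0.05590221]), [np.float64(9.206133671199688e-05), np.float64(9.206133671188328e-05)]) [0.57493367 0.32088865 0.0558372 ]
(55, 25, 56) (array([0.52606611, 0.32822767, 0.054829  ]), [np.float64(0.0010600606242505833), np.float64(0.0010600606242505317)]) [0.525337   0.32722666 0.0558372 ]
(-55, -25, 56) (array([0.56125351, 0.21051607, 0.05211054]), [np.float64(0.0009963455195191777), np.float64(0.0009963455195192111)]) [0.56099005 0.21177598 0.0558372 ]
(-55, 25, 56) (array([0.51111855, 0.21628042, 0.05679594]), [np.float64(0.0008799490646528314), np.float64(0.0008799490646528696)]) [0.51139338 0.21811399 0.0558372 ]
handle -x,-y top / +x (array([0.5682723 , 0.25724609, 0.1239877 ]), [np.float64(0.0015776317674716597), np.float64(0.001577631767471668)])
```

```bash
python3 -c "
import cv2,numpy as np
a=cv2.imread('pics/fit_top.png');b=cv2.imread('pics/fit_scene.png');cv2.imwrite('pics/fit.png',cv2.resize(np.vstack([a,b]),None,fx=.75,fy=.75))"
```

```text
(no output)
```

View pics/fit.png

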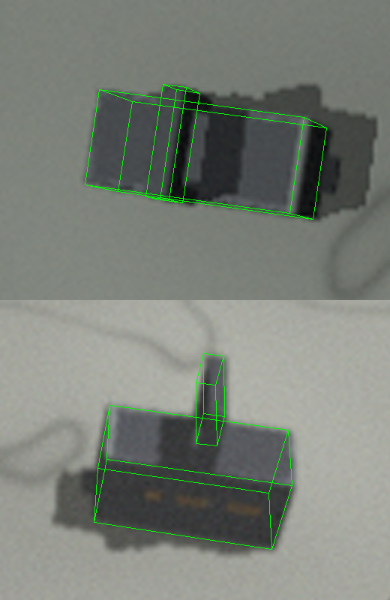

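The model fits both views to about 1 px: caddy centre (0.543, 0.270), yaw 82.7°, and box-top corners triangulated at 52–57 mm against the expected 56. The dish is at (0.510, −0.240). I'll move over the caddy at the current height.

Emit:
move_arm --rows "-3.1 -3.02 0 0 0 0 1;-3.1 -3.02 0 0 0 0 1;-3.1 -3.02 0 0 0 0 1;-3.1 -3.02 0 0 0 0 1;-3.1 -3.02 0 0 0 0 1;-3.1 -3.02 0 0 0 0 1;-3.1 -3.02 0 0 0 0 1;-3.1 -3.02 0 0 0 0 1;-3.1 -3.02 0 0 0 0 1;-3.1 -3.02 0 0 0 0 1;-3.1 -3.02 0 0 0 0 1;-3.1 -3.02 0 0 0 0 1;-3.1 -3.02 0 0 0 0 1;-3.1 -3.02 0 0 0 0 1;-3.1 -3.02 0 0 0 0 1;-3.1 -3.02 0 0 0 0 1;-3.1 -3.02 0 0 0 0 1;-3.1 -3.02 0 0 0 0 1;-3.1 -3.02 0 0 0 0 1;-3.1 -3.02 0 0 0 0 1"

```text
time_s: 2.9
eef_pos: [0.5426, 0.272, 0.3039]
eef_rot: [-0.0, 0.83, -0.558, 0.0]
wrist_force: [0.2, 0.1, 0.8]
opening: 0.999
```

Emit:
move_arm --rows "0 0 0 0 0 7.4 1;0 0 0 0 0 7.4 1;0 0 0 0 0 7.4 1;0 0 0 0 0 7.3 1;0 0 0 0 0 0 1;0 0 0 0 0 0 1"

```text
time_s: 3.5
eef_pos: [0.5422, 0.27, 0.3039]
eef_rot: [-0.0, -0.662, 0.749, 0.0]
wrist_force: [-0.5, 0.7, 0.7]
opening: 1.0
```

```bash
cat >> h.py <<'E'
def need(o,target,Rt=None):
    """shift in tool axes (cm) from measured TCP to target; turn (deg, tool) to Rt"""
    M=qmat(o["eef_rot"]); d=M.T@(np.array(target)-o["eef_pos"])*100
    r=None if Rt is None else np.degrees(R.from_matrix(M.T@Rt).as_rotvec())
    return d.round(2), None if r is None else r.round(2)
def tool(yaw,th=0):
    """tool axes for caddy yaw(deg) and forward tip th(deg): tool x=-caddy x"""
    B=R.from_euler('z',yaw,degrees=True).as_matrix()@np.diag([-1,1,-1.])
    return B@R.from_euler('y',-th,degrees=True).as_matrix()
E
python3 - <<'E'
from bench import ctrl
from h import *
o=ctrl.get_obs();print(o["time_s"],o["eef_pos"],o["q"].round(2),o["wrist_force"])
print(need(o,[.5432,.2695,.094+ctrl.pinch_z],tool(82.7)))
c=ctrl.camera("wrist");r=ctrl.trace("wrist","caddy_grip");print([(d["bbox"],d["confidence"]) for d in r])
im=c["color"].copy()
def W(p,P):
    a,s=np.cos(p[2]),np.sin(p[2]);P=np.array(P)/1000
    return np.array([p[0]+a*P[0]-s*P[1],p[1]+s*P[0]+a*P[1],P[2]])
p=[.5432,.2695,np.radians(82.7)]
for lo,hi in [((-55,-25,0),(55,25,56)),((-6,-28,82),(6,28,106))]:
    V=[[ (lo,hi)[a][0],(lo,hi)[b][1],(lo,hi)[d][2]] for a in(0,1) for b in(0,1) for d in(0,1)]
    U=[proj(c,W(p,v))[0] for v in V]
    for i in range(8):
        for b in(1,2,4):
            if not i&b: cv2.line(im,tuple(np.int32(U[i])),tuple(np.int32(U[i|b])),(0,255,0),1)
cv2.imwrite("pics/w1.png",np.vstack([c["color"][80:400,100:540],im[80:400,100:540]])[:, :]); 
cv2.imwrite("pics/w1b.png",im)
E
```

```text
3.5 [0.54215893 0.27002685 0.30387511] [ 0.27  0.25  1.53 -0.    1.37  1.96] [-0.48280847  0.7236551   0.69256538]
(array([ 0.04, -0.11, 15.6 ]), array([ 0.  , -0.  ,  0.21]))
[([264.2, 160.5, 363.3, 224.2], 0.56)]
```

View pics/w1b.png

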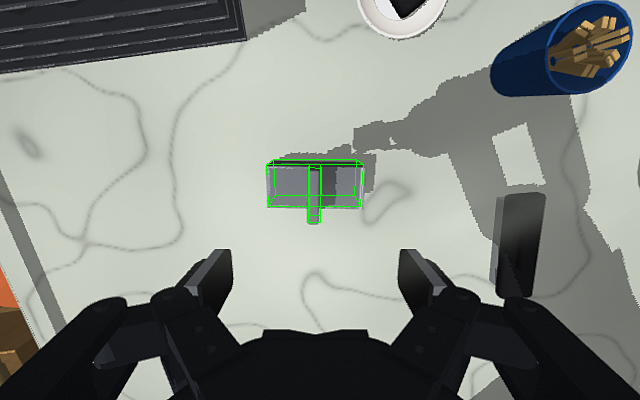

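The wrist view confirms the model: the outline sits on the caddy at px (266–363, 160–208) with the handle at (315,195). Descending.

Emit:
move_arm --rows "0.04 -0.11 3 0 0 0.2 1;0 0 3 0 0 0 1;0 0 3 0 0 0 1;0 0 3 0 0 0 1;0 0 2 0 0 0 1;0 0 1 0 0 0 1;0 0 0.6 0 0 0 1;0 0 0 0 0 0 1;0 0 0 0 0 0 1"

```text
time_s: 4.5
eef_pos: [0.5439, 0.2697, 0.1491]
eef_rot: [0.001, -0.66, 0.752, -0.0]
wrist_force: [2.3, -0.5, 0.7]
opening: 0.996
```

```bash
python3 - <<'E'
from bench import ctrl
from h import *
o=ctrl.get_obs();print(need(o,[.5432,.2695,.094+ctrl.pinch_z],tool(82.7)))
c=ctrl.camera("wrist");cv2.imwrite("pics/w2.png",c["color"])
E
```

```text
(array([0.03, 0.07, 0.12]), array([-0.1 ,  0.04, -0.16]))
```

View pics/w2.png

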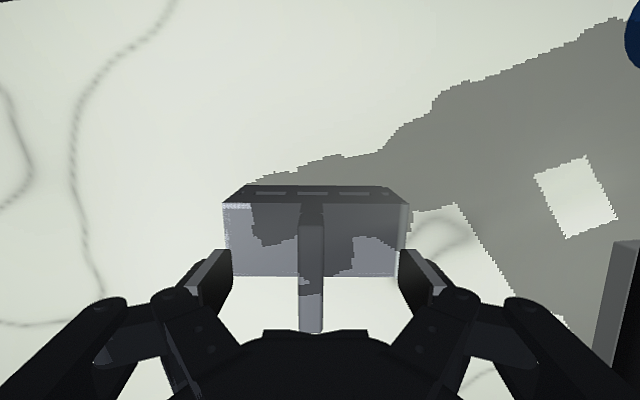

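The bar at px (300–323, 215–332) is centred between the pads at x = 232 and 398. Closing, then lifting a little.

Emit:
move_arm --rows "0 0 0.1 0 0 0 0;0 0 0 0 0 0 0;0 0 0 0 0 0 0;0 0 0 0 0 0 0;0 0 0 0 0 0 0;0 0 0 0 0 0 0;0 0 0 0 0 0 0;0 0 0 0 0 0 0;0 0 0 0 0 0 0;0 0 0 0 0 0 0"

```text
time_s: 5.55
eef_pos: [0.5431, 0.2695, 0.1468]
eef_rot: [-0.0, -0.659, 0.752, 0.0]
wrist_force: [-0.7, 1.0, -1.5]
opening: 0.129
```

Emit:
move_arm --rows "0 0 -0.5 0 0 0 0;0 0 -1 0 0 0 0;0 0 -1.5 0 0 0 0;0 0 -2 0 0 0 0;0 0 -2 0 0 0 0;0 0 -2 0 0 0 0;0 0 -2 0 0 0 0;0 0 -1.5 0 0 0 0;0 0 -0.5 0 0 0 0;0 0 0 0 0 0 0;0 0 0 0 0 0 0"

```text
time_s: 6.65
eef_pos: [0.5427, 0.2694, 0.276]
eef_rot: [-0.001, -0.659, 0.752, 0.0]
wrist_force: [-0.1, -0.5, -3.0]
opening: 0.137
```

```bash
python3 - <<'E'
from bench import ctrl
from h import *
o=ctrl.get_obs();print(o["wrist_force"],o["torque"],o["opening"])
c=ctrl.camera("wrist");s=ctrl.camera("scene")["color"]
cv2.imwrite("pics/w3.png",np.hstack([c["color"][120:400,150:490],cv2.resize(s[120:260,380:550],None,fx=2,fy=2)]))
E
```

```text
[-0.08984151 -0.4663514  -2.96947037] [-0.01706445 -0.01126406  0.01245079] 0.13733160157750748
```

View pics/w3.png

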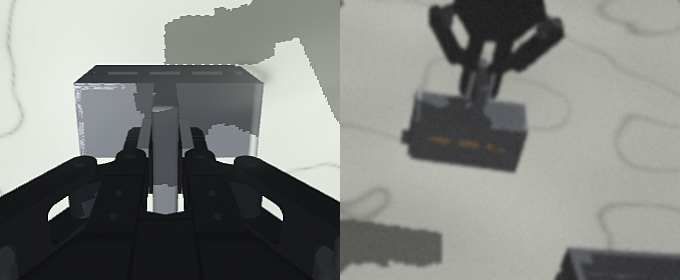

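Held and lifted about 130 mm; the weight reads about 2.7 N, the flap is shut and the box is level. Before crossing I'll check the clutter heights and work out the transit.

```bash
python3 - <<'E'
from bench import ctrl
from h import *
import pickle
C=pickle.load(open("C.pkl","rb"));T,S=C["top"],C["scene"]
print("cup rim centre",tri([(T,(314,121)),(S,(320,232))]), "cup near edge", onplane(T,(316,148),.08))
print("slab", [onplane(T,u,.02).round(3) for u in [(305,207),(327,207),(322,285)]], tri([(T,(316,208)),(S,(326,210))]))
o=ctrl.get_obs();print(need(o,[.510,-.240,.276],tool(82.7)))
E
```

```text
cup rim centre (array([0.65313643, 0.00936419, 0.10435256]), [np.float64(0.0012986722461001095), np.float64(0.0012986722461001085)]) cup near edge [0.60711092 0.00417898 0.08      ]
slab [array([0.499, 0.025, 0.02 ]), array([ 0.5  , -0.018,  0.02 ]), array([ 0.346, -0.01 ,  0.02 ])] (array([0.49680416, 0.00824684, 0.02483084]), [np.float64(0.004668920217881549), np.float64(0.004668920217881547)])
(array([ 5.092e+01, -3.400e+00, -1.000e-02]), array([ 0.13, -0.05, -0.18]))
```

Emit:
move_arm --rows "1 -0.2 0 0 0 0 0;2 -0.2 0 0 0 0 0;3 -0.2 0 0 0 0 0;3 -0.2 0 0 0 0 0;3 -0.2 0 0 0 0 0;3 -0.2 0 0 0 0 0;3 -0.2 0 0 0 0 0;3 -0.2 0 0 0 0 0;3 -0.2 0 0 0 0 0;3 -0.2 0 0 0 0 0;3 -0.2 0 0 0 0 0;3 -0.2 0 0 0 0 0;3 -0.2 0 0 0 0 0;3 -0.2 0 0 0 0 0;3 -0.2 0 0 0 0 0;3 -0.2 0 0 0 0 0;3 -0.2 0 0 0 0 0;2 0 0 0 0 0 0;0.9 0 0 0 0 0 0;0 0 0 0 0 0 0"

```text
time_s: 8.75
eef_pos: [0.51, -0.2407, 0.2764]
eef_rot: [-0.0, -0.659, 0.752, 0.0]
wrist_force: [0.3, 0.4, -2.9]
opening: 0.131
```

```bash
cat > look.py <<'E'
import sys
from bench import ctrl
from h import *
o=ctrl.get_obs();M=qmat(o["eef_rot"]);H=o["eef_pos"]+M[:,2]*ctrl.pinch_z
print(o["time_s"],"H",H.round(4),"tilt",np.degrees(np.arccos(-M[2,2])).round(1),"q",o["q"].round(2),"F",o["wrist_force"].round(1),o["opening"])
ims=[ctrl.camera(n)["color"] for n in("scene","top","wrist")]
dx=int(sys.argv[2]) if len(sys.argv)>2 else 0
a=cv2.resize(ims[0][90:270,130+dx:330+dx],None,fx=2,fy=2);b=cv2.resize(ims[1][110:290,350:550],None,fx=2,fy=2)
w=cv2.resize(ims[2],(400,250));w=np.hstack([w,np.zeros((250,400,3),np.uint8)]);
cv2.imwrite(f"pics/{sys.argv[1]}.png",np.vstack([np.hstack([a,b])[:345],w]))
E
python3 look.py l1; python3 - <<'E'
from bench import ctrl
from h import *
print(need(ctrl.get_obs(),[.510,-.240,.200+ctrl.pinch_z],tool(82.7)))
E
```

```text
8.75 H [ 0.51   -0.2406  0.2225] tilt 0.0 q [-0.65  0.18  1.66 -0.    1.3   1.05] F [ 0.3  0.4 -2.9] 0.13127831822538957
(array([0.15, 0.04, 2.27]), array([ 0.03,  0.04, -0.14]))
```

View pics/l1.png

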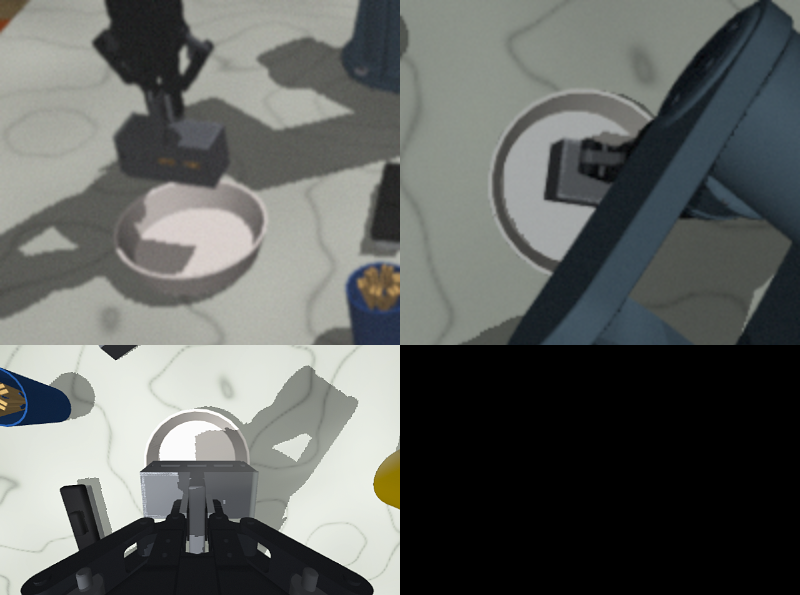

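The caddy is above the dish with the flap at the right, -y end. I'll start with a gentle lowering and a 12° pre-tilt.

Emit:
move_arm --rows "0 0 0.6 0 0 0 0;0 0 1 0 0 0 0;0 0 0.6 0 0 0 0;0.38 0 0.01 0 -4 0 0;0.38 0 0.01 0 -4 0 0;0.38 0 0.01 0 -4 0 0;0 0 0 0 0 0 0;0 0 0 0 0 0 0"

```text
time_s: 9.7
eef_pos: [0.5089, -0.2509, 0.2531]
eef_rot: [0.078, -0.656, 0.748, 0.069]
wrist_force: [-0.5, -0.1, -2.9]
opening: 0.131
```

```bash
python3 look.py l2
```

```text
9.7 H [ 0.5103 -0.2398  0.2003] tilt 11.9 q [-0.74  0.26  1.63  0.17  1.38  0.92] F [-0.5 -0.1 -2.9] 0.1310822419792816
```

View pics/l2.png

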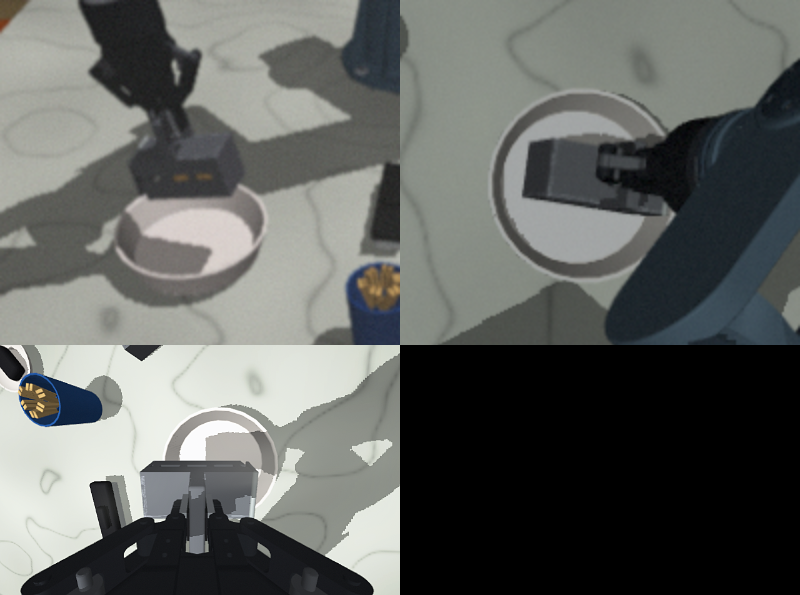

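The 12° tilt pivots cleanly about the grip. Now on quickly to about 50°, then hold.

Emit:
move_arm --rows "0.71 0 0.05 0 -7.6 0 0;0.71 0 0.05 0 -7.6 0 0;0.71 0 0.05 0 -7.6 0 0;0.71 0 0.05 0 -7.6 0 0;0.71 0 0.05 0 -7.6 0 0;0 0 0 0 0 0 0;0 0 0 0 0 0 0;0 0 0 0 0 0 0;0 0 0 0 0 0 0;0 0 0 0 0 0 0;0 0 0 0 0 0 0;0 0 0 0 0 0 0"

```text
time_s: 11.05
eef_pos: [0.5054, -0.2803, 0.2361]
eef_rot: [0.317, -0.598, 0.681, 0.278]
wrist_force: [-0.2, 0.2, -1.9]
opening: 0.132
```

```bash
python3 look.py l3
```

```text
11.05 H [ 0.5108 -0.2394  0.2014] tilt 49.9 q [-0.95  0.55  1.45  0.57  1.81  0.69] F [-0.2  0.2 -1.9] 0.13189091173998344
```

View pics/l3.png

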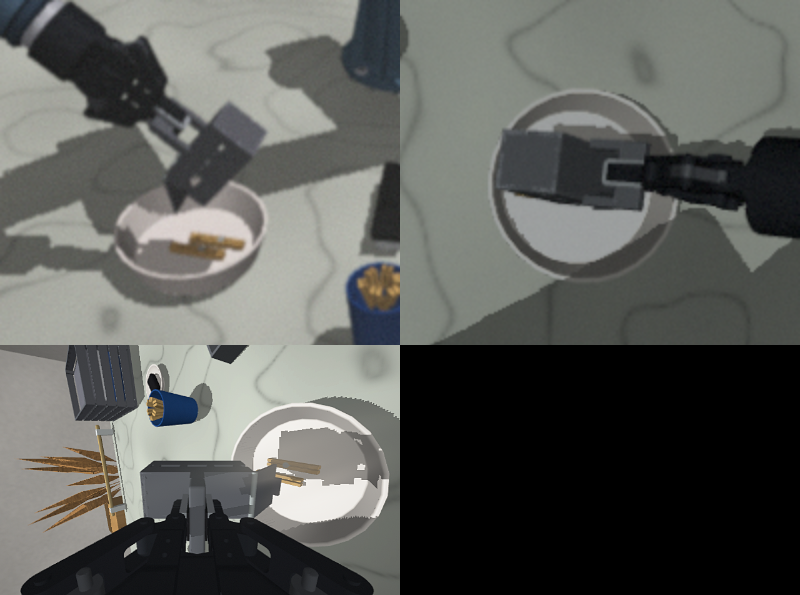

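Both pegs lie in the dish (scene crop (170–245, 240–260)), and the load dropped by about 1 N. I'll lift clear, then turn back upright.

Emit:
move_arm --rows "-0.8 0 -0.64 0 0 0 0;-1.5 0 -1.3 0 0 0 0;-1.5 0 -1.3 0 0 0 0;-0.8 0 -0.64 0 0 0 0;-0.39 0 0.01 0 4.2 0 0;-0.71 0 0.05 0 7.6 0 0;-0.71 0 0.05 0 7.6 0 0;-0.71 0 0.05 0 7.6 0 0;-0.71 0 0.05 0 7.6 0 0;-0.71 0 0.05 0 7.6 0 0;-0.71 0 0.05 0 7.6 0 0;0 0 0 0 0 0 0;0 0 0 0 0 0 0;0 0 0 0 0 0 0"

```text
time_s: 12.6
eef_pos: [0.5104, -0.2406, 0.3149]
eef_rot: [0.002, -0.659, 0.752, 0.002]
wrist_force: [-0.5, 0.3, -2.5]
opening: 0.128
```

```bash
python3 look.py l4; python3 - <<'E'
from bench import ctrl
from h import *
print(need(ctrl.get_obs(),[.5432,.2695,.276],tool(82.7)))
E
```

```text
12.6 H [ 0.5104 -0.2403  0.261 ] tilt 0.3 q [-0.65  0.15  1.62  0.01  1.37  1.05] F [-0.5  0.3 -2.5] 0.12843109631207697
(array([-51.02,   3.48,   4.11]), array([ 0.05,  0.29, -0.29]))
```

View pics/l4.png

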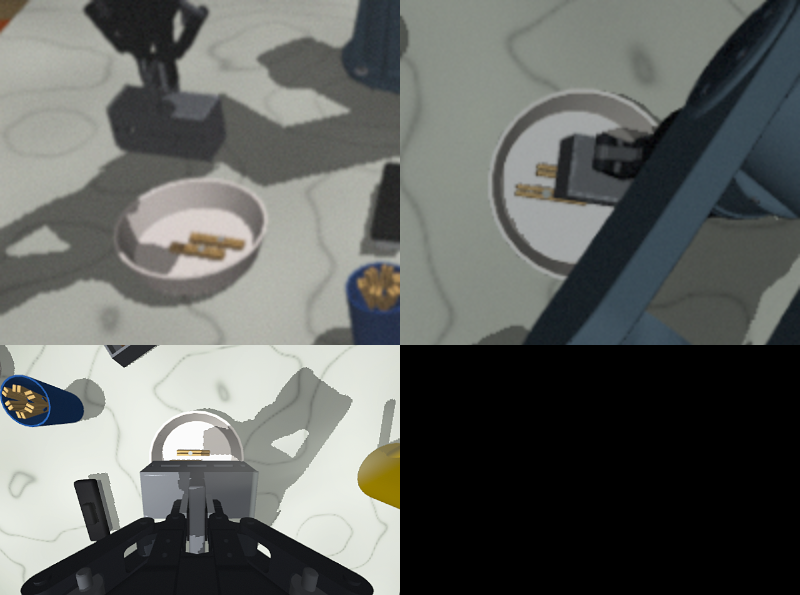

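The caddy is upright and both pegs are flat in the dish at scene crop (215,247). I'll carry it back to its original spot.

Emit:
move_arm --rows "-1 0.2 0 0 0.3 -0.3 0;-2 0.2 0 0 0 0 0;-3 0.2 0 0 0 0 0;-3 0.2 0 0 0 0 0;-3 0.2 0 0 0 0 0;-3 0.2 0 0 0 0 0;-3 0.2 0 0 0 0 0;-3 0.2 0 0 0 0 0;-3 0.2 0 0 0 0 0;-3 0.2 0 0 0 0 0;-3 0.2 0 0 0 0 0;-3 0.2 0 0 0 0 0;-3 0.2 0 0 0 0 0;-3 0.2 0 0 0 0 0;-3 0.2 0 0 0 0 0;-3 0.2 0 0 0 0 0;-3 0.2 0 0 0 0 0;-2 0.1 0 0 0 0 0;-1 0 0 0 0 0 0;0 0 0 0 0 0 0"

```text
time_s: 14.75
eef_pos: [0.5393, 0.2713, 0.3137]
eef_rot: [-0.001, -0.662, 0.749, -0.0]
wrist_force: [-0.1, -0.4, -3.6]
opening: 0.132
```

```bash
python3 look.py l5 220; python3 - <<'E'
from bench import ctrl
from h import *
print(need(ctrl.get_obs(),[.5432,.2695,.1475],tool(82.7)))
E
```

```text
14.75 H [0.5393 0.2712 0.2598] tilt 0.1 q [ 0.27  0.24  1.52 -0.    1.39  1.97] F [-0.1 -0.4 -3.6] 0.13204742996211308
(array([-0.09, -0.36, 16.64]), array([ 0.02, -0.13,  0.07]))
```

View pics/l5.png

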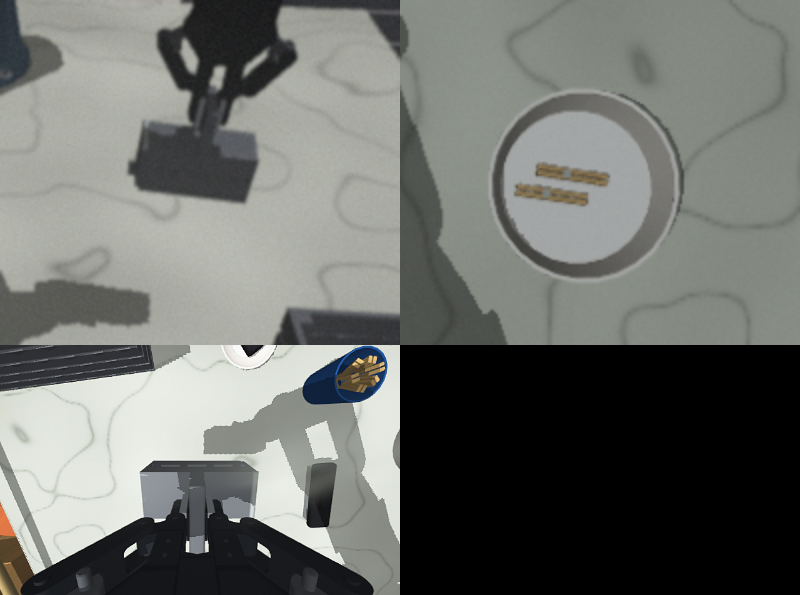

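The top view shows both pegs flat on the dish floor at crop px (572,175) and (551,195), well inside. Lowering now, with the last few mm slow.

Emit:
move_arm --rows "-0.09 -0.36 1 0 0 0 0;0 0 2 0 0 0 0;0 0 2.5 0 0 0 0;0 0 2.5 0 0 0 0;0 0 2.5 0 0 0 0;0 0 2 0 0 0 0;0 0 1.5 0 0 0 0;0 0 1 0 0 0 0;0 0 0.5 0 0 0 0;0 0 0.3 0 0 0 0;0 0 0.2 0 0 0 0;0 0 0.2 0 0 0 0;0 0 0 0 0 0 0;0 0 0 0 0 0 0"

```text
time_s: 16.3
eef_pos: [0.5435, 0.2706, 0.1525]
eef_rot: [-0.0, -0.661, 0.75, -0.001]
wrist_force: [-0.4, 0.6, -2.3]
opening: 0.127
```

Emit:
move_arm --rows "0 0 0.1 0 0 0 0;0 0 0.1 0 0 0 0;0 0 0.1 0 0 0 0;0 0 0 0 0 0 0;0 0 0 0 0 0 0"

```text
time_s: 16.8
eef_pos: [0.5433, 0.2705, 0.149]
eef_rot: [-0.001, -0.661, 0.75, -0.001]
wrist_force: [0.1, -0.5, -2.4]
opening: 0.13
```

Emit:
move_arm --rows "0 0 0.1 0 0 0 0;0 0 0.1 0 0 0 0;0 0 0 0 0 0 0;0 0 0 0 0 0 0"

```text
time_s: 17.2
eef_pos: [0.5433, 0.2705, 0.147]
eef_rot: [-0.001, -0.661, 0.75, -0.001]
wrist_force: [-0.1, 0.2, -2.1]
opening: 0.129
```

Emit:
move_arm --rows "0 0 0.1 0 0 0 0;0 0 0 0 0 0 0;0 0 0 0 0 0 0"

```text
time_s: 17.5
eef_pos: [0.5435, 0.2707, 0.1467]
eef_rot: [-0.0, -0.661, 0.75, -0.001]
wrist_force: [-1.6, -0.2, 3.6]
opening: 0.129
```

The force went from −2.1 to +3.6 N, so the caddy is on the surface. Releasing, then straight up.

Emit:
move_arm --rows "0 0 0 0 0 0 0.3;0 0 0 0 0 0 0.6;0 0 0 0 0 0 1;0 0 0 0 0 0 1;0 0 0 0 0 0 1;0 0 0 0 0 0 1;0 0 0 0 0 0 1;0 0 0 0 0 0 1;0 0 -0.5 0 0 0 1;0 0 -1 0 0 0 1;0 0 -2 0 0 0 1;0 0 -3 0 0 0 1;0 0 -3 0 0 0 1;0 0 -3 0 0 0 1;0 0 -2 0 0 0 1;0 0 -1 0 0 0 1;0 0 0 0 0 0 1;0 0 0 0 0 0 1"

```text
time_s: 19.3
eef_pos: [0.543, 0.2707, 0.3003]
eef_rot: [-0.001, -0.661, 0.75, -0.0]
wrist_force: [-0.1, -0.5, -0.4]
opening: 0.999
```

```bash
python3 look.py l6 220
```

```text
19.3 H [0.5429 0.2706 0.2464] tilt 0.1 q [ 0.27  0.25  1.53 -0.    1.36  1.96] F [-0.1 -0.5 -0.4] 0.9989363371772964
```

View pics/l6.png

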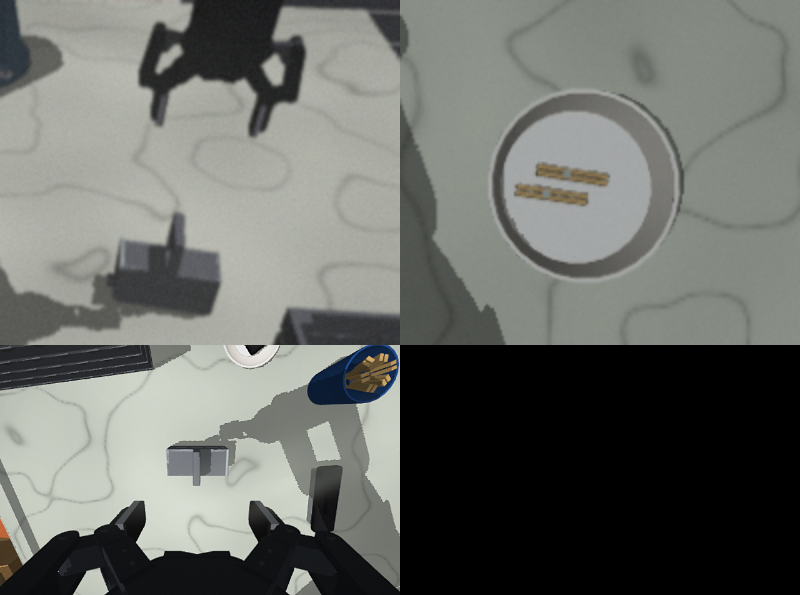

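The caddy stands upright at scene crop (168,275), the gripper is open and clear above it, and both pegs are in the dish. Handing in.

```bash
python3 -c "
from bench import ctrl
print(ctrl.hand_in())"
```

```text
the job is handed in; nothing more can be done
None
```

I emptied both pegs into the dish, put the caddy back upright, and handed the job in at about 19.5 s of the 54 s allowed.

- **Tipping:** I gripped the caddy by its handle bar, carried it over the dish and tipped it to 50°, flap end down. Both pegs slid out.
- **Setting down:** I turned it upright, took it back to its original spot about 0.5 m from the dish, and lowered it until the wrist force showed contact (−2.1 to +3.6 N). Then I let go and raised the gripper 15 cm.
- **Last checks:**
  - The top view shows both pegs flat on the dish floor, well inside the rim, and the dish has not visibly moved.
  - The caddy stands level with its flap shut, the gripper is fully open, and the wrist force is back near zero.
- **Disagreement:** One handle corner triangulated to 124 mm, but the handle is only 106 mm high. I put that down to mismatched pixels and used the whole-model fit, which matched all three cameras.

I took "the shelf" to mean the work surface, since I saw no separate shelf in the pictures.

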